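# Stamp-mark the long tang clamp and hang it on the rail

## Task

Mark the longest of the three black tang clamps in the marking stamp: draw the stamp's striker back by its upright handle until the sear catches and it stays back on its own, hang the clamp astride the stamp's anvil bar, centred in front of the striker, let go of it, and press the sear button so that the spring fires the striker against the clamp's leg. Then take the marked clamp off, hang it astride the storage rail between its posts and let go, leaving the striker forward and the two other clamps, the gauge block and the protractor where they are.

Things in the scene. Friction and masses are not known exactly. Their poses are not given: they have to be found in the camera images.
- clamp_long: Longest of three black steel saddle clamps: 60 mm along its y. Legs 6 mm thick, 50 mm deep, 30 mm clear gap (x); bridge over them 42 mm wide (x), 6 thick; on it a central tang to grip by, 12 thick (x), 26 long (y), 34 high. Height 90. About 0.48 kg. Stands on its legs at the start. Origin: centre of underside (leg-end level), 50 mm below the bridge's underside; z up the tang.
- clamp_mid: Bystander. Black tang clamp of the same shape and section as clamp_long, but 43 mm long (y), 0.37 kg. Stands on its legs. Origin and axes alike.
- clamp_short: Bystander. Black tang clamp of the same shape and section as clamp_long, but 28 mm long (y), 0.27 kg. Stands on its legs. Origin and axes alike.
- gauge: Stepped gauge block of polymer, 30 x 60 x 38 mm, a bystander. Origin: centre of its underside.
- protractor: Bright steel angle protractor lying flat, a base bar 18 x 120 mm with a half-round blade, 16 mm high, a bystander. Origin: underside of the base bar's centre.
- anvil_seat (a point): Top centre of the marking stamp's anvil bar, straight in front of the striker. Stamp axes: y along the bar, x the way the striker fires, z up. Flat level steel bar 18 mm wide (x), 40 deep, top 100 mm above the shelf, clear for 124 mm between 12 mm thick posts no higher than it. Bolted-down grey base reaches from x = -196 to +40 mm, y = +-75 mm.
- handle_top (a point): Top centre of the striker's upright round steel handle, 14 mm in diameter, standing 56 mm out of a slot in the grey housing (44 mm wide, x = -56 to -180 mm from anvil_seat, up to 97 mm above the shelf); 150 mm above the shelf and, with the striker forward, 70 mm behind (-x of) anvil_seat. Moves with the striker. Axes as the stamp's.
- striker: The striker with its handle. Round-nosed tip 12 mm in diameter, its axis 22 mm below anvil_seat. Forward, it ends 11 mm behind (-x of) the bar's middle, where a hanging clamp's near leg must go, so it must be back before a clamp can hang there; cocked, it ends 51 mm behind. Origin: a fixed point of no use here; axes as the stamp's.
- striker_travel (a joint): How far the striker is drawn back, straight along the stamp's -x (m): 0 forward, stop 0.050. Spring drives it forward: 2.2 N at 0, 6.6 N at 0.040. From about 0.025 to 0.040 it rides over the sear tooth (some 4 N more). Drawn past about 0.042 and let go, it is caught at about 0.040. Fired against a hanging clamp it stops at about 0.004 to 0.016 and keeps pressing lightly.
- sear_top (a point): Centre of the top of the sear button, an upright round button 22 mm in diameter at the rear of the stamp, 160 mm behind (-x of) anvil_seat, 115 mm above the shelf and 28 mm above the housing. Axes as the stamp's.
- sear (a joint): How far the sear button is pressed straight down (m): 0 up, stop at 0.010. Its spring takes 2 N at 0 and 5.6 N fully down. Pressed 0.006 or more, it lets the cocked striker go.
- rail_mid (a point): Centre of the top face of the storage rail, a horizontal flat steel bar 16 mm wide, 24 mm deep, its top 110 mm above the shelf, clear for 164 mm between two posts 2 mm higher than it, on a base plate 90 x 190 mm; y runs along the bar, z up. Bolted down.

How it is judged:
By the outcome, as a careful person would: the job done as asked, in the order asked, and still so for the second after the job is handed in, with the robot touching nothing.
It also fails if it takes over 72 s, if anything falls off the work surface, if the arm or the gripper's body presses on something with over 40 N, if the wrist force passes 120 N, or if a joint passes its speed limit or range.

## Robot

A 7-joint arm with a two-finger parallel gripper is mounted at the origin on the work surface. World frame = base frame: x ahead of the robot, y to its left, z up, the work surface at z = 0. Lengths are in m, angles in rad, forces in N, time in s.
With the tool pointing down it reaches from about 0.35 to 0.9 m from the base axis. Payload 8.1 kg.
Tool frame: the origin (TCP) lies midway between the tips of the shut fingers; the grasp point (between the pads) lies 19 mm behind it; z points along the fingers, y is the direction in which the jaws open and shut (so a half turn about z gives the same grasp; the last joint's range is limited). The gripper opens to 92 mm and grips with 3 to 60 N. Pads are 19 mm wide; open, the fingers measure 130 mm over their backs; the gripper's body (75 mm by 190 mm) begins 47 mm behind the grasp point.
Start: joints at [-1.381, 0.434, 0.025, 1.573, -0.012, 1.134, -0.075], TCP at [0.18, 0.598, 0.227] pointing down, gripper open.
Joint ranges: [-2.62, 2.62], [-0.44, 2.09], [-1.27, 1.32], [0.08, 2.57], [-1.32, 4.46], [0.12, 2], [-2.74, 2.74]. Speed limits (rad/s): [2.22, 2.22, 3.01, 3.01, 3.14, 3.14, 3.14].

## Interface

Orientations are given as a rotation vector (axis times angle).
In Python, from cell import monitor, get_image, get_calibration, workorder, look_for, masks_of gives the robot as it stands.
- The arm moves only by the shell command python3 -m crank 'ROWS' [FORCE]. ROWS is JSON, a list of rows, each a list of 3 entries, a list of its own where there are three numbers: the shift along the tool's x, y, z in cm, then the turn about the tool's z in degrees, then the closure in counts, from 0 (fully open) to 255 (shut). A call has 1 to 5 rows; each row shifts and turns the commanded pose from where the row before left it, along the tool's axes as they then stand; what a row does not reach is not made up. A row lasts 1/10 s, in which the tool goes at most 50 mm and 8.59 degrees, less where a joint would pass 70% of its speed; a pose out of reach is approached as far as the arm can. A call with a gripper value outside its range is refused whole. The fingers move at their own pace and stop on an object; FORCE is the grip in N (left out, the last holds). Time passes only in rows, so rows that do not move let the fingers close. It gives the time, the measured TCP pose, the force and the opening at its end, in the units of the state.
- monitor.observe(): the state, without advancing time (a new reading comes with each control period).
- get_image(name): name is "scene" or "side" or "wrist"; returns (picture, depth): 420x560x3 uint8, red, green, blue; 420x560 float32, m along the optical axis (not along the pixel's ray), 0 where there is no reading.
- get_calibration(name): a dict with "fx", "fy", "cx", "cy" (pixels), "D" ([k1, k2, p1, p2, k3] as OpenCV has them; the pictures are not rectified), "R" (3x3) and "t" (3): a world point X has camera coordinates R X + t. Camera axes: x right, y down, z forward; pixel columns grow to the right and rows downward; lengths in m; the calibration is good to about 2 mm. A picture is of the moment at which its call begins: read the wrist's pose just before it. get_calibration takes no time and is no camera call; for the wrist camera it gives the pose at the moment of the call.
- workorder.sign_off(): hands the job in, once; it reports no verdict.
Trained networks look in the newest picture that a camera, given by its name, has taken for a name from the list of things; names that differ only in an ending like _2 or _b are one class to them, and where a whole thing is asked for, a point or a joint stands for the part that bears it (a point fixed in the world has none). Each returns a list of dicts, best first, with "score" (0 to 1); they miss things now and then, are a little off and sometimes report something else, mostly with a low value. They report only what shows in the picture. A call takes as long as a camera call.
- look_for(label, camera): "location" ([x, y, z] in m, in world coordinates, good to about 4 mm: the middle of the surface that is visible of it).
- masks_of(label, camera): "region" (420x560 bool, what is visible of it).
The state is a dict: "clock": time; "joints": joint angles; "dq": joint speeds; "joint_efforts": joint torques, N m; "position": TCP position; "ee_rot": TCP orientation; "force": force on the tool from outside, world axes, zero at the start; "ft_torque": the same for the moment, N m; "width": opening from 0.0 (shut) to 1.0 (fully open).
Only numpy, scipy, OpenCV 4.12 (cv2) and the standard library are available. Lean on these libraries where they do the work, as an engineer would, in place of code of your own. Each camera call takes 0.05 s, during which the arm holds its last target.

## Working session

There is one attempt and no reset: what is moved stays moved. The work goes in short steps, Python scripts to look and compute and a shell command to move; the robot and the scene stay as the last step left them, time stands still between calls to the robot, and variables do not carry over. Pictures are saved under pics/ and viewed, and the job is handed in when it is done.

```bash
ls; mkdir -p pics
cat > h.py <<'E'
import numpy as np, cv2
from scipy.spatial.transform import Rotation as Ro
from cell import monitor, get_image, get_calibration, workorder, look_for, masks_of
def save(n,p): cv2.imwrite('pics/'+n+'.png',p[:,:,::-1])
def cloud(depth,cal,mask=None):
    K=np.array([[cal['fx'],0,cal['cx']],[0,cal['fy'],cal['cy']],[0,0,1]],float)
    m=depth>0
    if mask is not None: m&=mask
    v,u=np.nonzero(m)
    p=cv2.undistortPoints(np.stack([u,v],1).astype(float)[:,None],K,np.array(cal['D'],float))[:,0]
    z=depth[v,u]; C=np.c_[p*z[:,None],z]
    return (C-np.array(cal['t']))@np.array(cal['R'])   # R^T (C-t)
def st():
    s=monitor.observe(); print('t',round(s['clock'],2),'p',np.round(s['position'],4),'rv',np.round(s['ee_rot'],3),'F',np.round(s['force'],1),'w',round(s['width'],3),'q',np.round(s['joints'],2)); return s
E
python3 - <<'E'
from h import *
s=st()
print(np.round(Ro.from_rotvec(s['ee_rot']).as_matrix(),3))
for c in ['scene','side','wrist']:
    p,d=get_image(c); save(c+'0',p); np.save('d_'+c,d)
    cal=get_calibration(c); print(c,np.round(-np.array(cal['R']).T@cal['t'],3))
    if c!='wrist':
        for n in ['clamp_long','handle_top','sear_top','rail_mid','anvil_seat','striker']:
            try: print(n,[(np.round(o['location'],3),round(o['score'],2)) for o in look_for(n,c)[:4]])
            except Exception as e: print(n,e)
st()
E
```

```text
pics
t 0.0 p [0.1803 0.5979 0.2259] rv [-4.580e-01 -3.108e+00  2.000e-03] F [ 0.3  0.3 -0.1] w 0.999 q [-1.38  0.44  0.02  1.57 -0.01  1.13 -0.08]
[[-0.957  0.289 -0.   ]
 [ 0.289  0.957 -0.002]
 [-0.    -0.002 -1.   ]]
scene [0.956 0.325 0.738]
clamp_long [(array([0.478, 0.01 , 0.052]), 0.9)]
handle_top [(array([ 0.537, -0.216,  0.093]), 0.64), (array([0.583, 0.052, 0.054]), 0.58)]
sear_top [(array([ 0.444, -0.208,  0.108]), 0.58), (array([0.476, 0.01 , 0.052]), 0.58)]
rail_mid [(array([0.613, 0.222, 0.004]), 0.74)]
anvil_seat [(array([ 0.542, -0.194,  0.035]), 0.79)]
striker [(array([ 0.534, -0.212,  0.093]), 0.53)]
side [0.456 0.628 0.502]
clamp_long [(array([0.465, 0.011, 0.055]), 0.84), (array([ 0.438, -0.205,  0.104]), 0.48)]
handle_top [(array([ 0.528, -0.21 ,  0.106]), 0.49)]
sear_top []
rail_mid [(array([0.597, 0.252, 0.007]), 0.59)]
anvil_seat [(array([ 0.52 , -0.191,  0.034]), 0.94)]
striker [(array([ 0.533, -0.211,  0.104]), 0.53)]
wrist [0.112 0.618 0.384]
t 0.75 p [0.1805 0.5984 0.2268] rv [0.458 3.108 0.   ] F [-0.5  1.  -0.3] w 1.003 q [-1.38  0.43  0.03  1.57 -0.01  1.13 -0.08]
```

View pics/scene0.png

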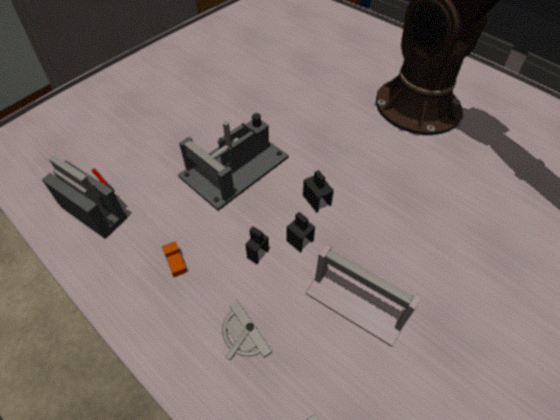

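View pics/side0.png

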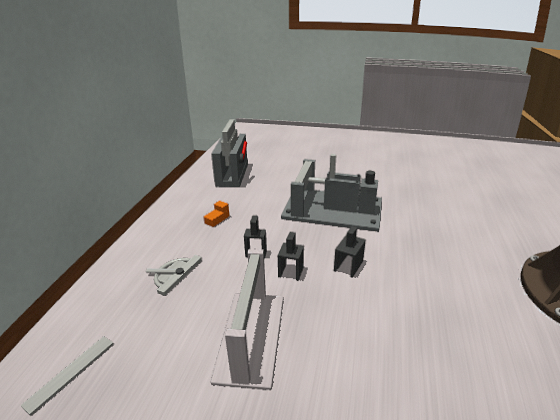

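View pics/wrist0.png

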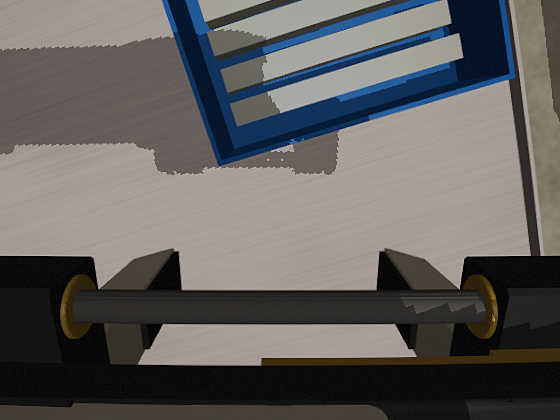

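The scene view shows the stamp (bar near 205,160, handle 228,130, sear 256,120), three clamps (318,190 the largest; 300,232; 257,245), and the rail (365,278). Next I'll measure the poses from depth.

Run:
```python
from h import *
P={}
for c in ['scene','side']:
    P[c]=cloud(np.load(f'd_{c}.npy'),get_calibration(c)); 
def rect(X,n):
    (cx,cy),(w,h),a=cv2.minAreaRect(X[:,:2].astype(np.float32)*1000)
    print('   ',n,len(X),'c',np.round([cx,cy],1),'wh',np.round([w,h],1),'a',round(a,1),'med z',np.round(np.median(X[:,2]),4),'mean',np.round(X.mean(0),4))
for c,X in P.items():
    print(c)
    t=X[(abs(X[:,0]-.5)<.3)&(abs(X[:,1])<.3)]
    print(' table z',np.median(t[abs(t[:,2])<.02][:,2]))
    L=X[(abs(X[:,2]-.110)<.006)&(abs(X[:,0]-.62)<.15)&(abs(X[:,1]-.23)<.14)]; rect(L,'rail')
    S=X[(np.hypot(X[:,0]-.52,X[:,1]+.2)<.2)]
    for lo,hi in [(.094,.106),(.106,.122),(.13,.155)]:
        Q=S[(S[:,2]>lo)&(S[:,2]<hi)]
        if len(Q)>5: rect(Q,f'stamp {lo}')
    for nm,cc in [('A',(.477,.01)),]:
        C=X[np.hypot(X[:,0]-cc[0],X[:,1]-cc[1])<.07]
        for lo,hi in [(.015,.05),(.05,.06),(.075,.1)]:
            Q=C[(C[:,2]>lo)&(C[:,2]<hi)]
            if len(Q)>5: rect(Q,f'clamp {lo}')
    print(sorted(set()))
# height maps top-down combined
A=np.vstack(list(P.values()))
img=np.zeros((600,800,3),np.uint8)
# x .35-.85 -> rows? 1mm px: u=(y+.35)*1000 , v=(.85-x)*1000
for x,y,z in A[A[:,2]>.012]:
    u=int((.4-y)*1000);v=int((.85-x)*1000)
    if 0<=u<800 and 0<=v<600: img[v,u]=cv2.applyColorMap(np.uint8([[min(255,z*1600)]]),cv2.COLORMAP_JET)[0,0]
cv2.imwrite('pics/top0.png',img)
```

```text
scene
 table z -0.00032417974211908007
    rail 1092 c [608.6 218.9] wh [ 27.  187.1] a 7.4 med z 0.1094 mean [0.6084 0.2229 0.1093]
    stamp 0.094 654 c [ 524.3 -216.4] wh [150.  181.7] a 87.6 med z 0.0991 mean [ 0.5765 -0.2149  0.0986]
    stamp 0.106 101 c [ 483.3 -211.6] wh [108.3  21.9] a 1.5 med z 0.1138 mean [ 0.4736 -0.2123  0.1135]
    stamp 0.13 62 c [ 532.5 -216.8] wh [11.5 14.9] a 28.8 med z 0.1448 mean [ 0.5324 -0.2152  0.1433]
    clamp 0.015 232 c [ 4.671e+02 -2.000e-01] wh [61.8 44.2] a 72.9 med z 0.0318 mean [0.4808 0.0043 0.0324]
    clamp 0.05 320 c [4.668e+02 1.000e-01] wh [60.8 43. ] a 72.4 med z 0.0552 mean [0.4732 0.0045 0.055 ]
    clamp 0.075 102 c [4.671e+02 4.000e-01] wh [26.9 13.2] a 73.9 med z 0.0877 mean [0.4692 0.0016 0.0853]
[]
side
 table z -0.00045912618447391436
    rail 1163 c [607.4 220.2] wh [ 25.7 190.5] a 7.4 med z 0.1095 mean [0.6052 0.2336 0.1094]
    stamp 0.094 334 c [ 521.6 -215.3] wh [149.8 184.5] a 88.1 med z 0.0981 mean [ 0.5668 -0.209   0.0982]
    stamp 0.106 92 c [ 482.4 -209.1] wh [104.1  19.1] a 1.7 med z 0.113 mean [ 0.4767 -0.2092  0.1127]
    stamp 0.13 53 c [ 528.5 -214. ] wh [13.2 13. ] a 22.3 med z 0.1418 mean [ 0.529  -0.2121  0.141 ]
    clamp 0.015 260 c [465.2   1.7] wh [61.6 41.1] a 70.1 med z 0.0313 mean [0.4636 0.015  0.0318]
    clamp 0.05 339 c [466.3   1.3] wh [60.8 41.2] a 72.5 med z 0.0556 mean [0.4661 0.0092 0.0554]
    clamp 0.075 111 c [4.655e+02 4.000e-01] wh [27.3 12.5] a 72.6 med z 0.0883 mean [0.4655 0.0046 0.0857]
[]
```

View pics/top0.png

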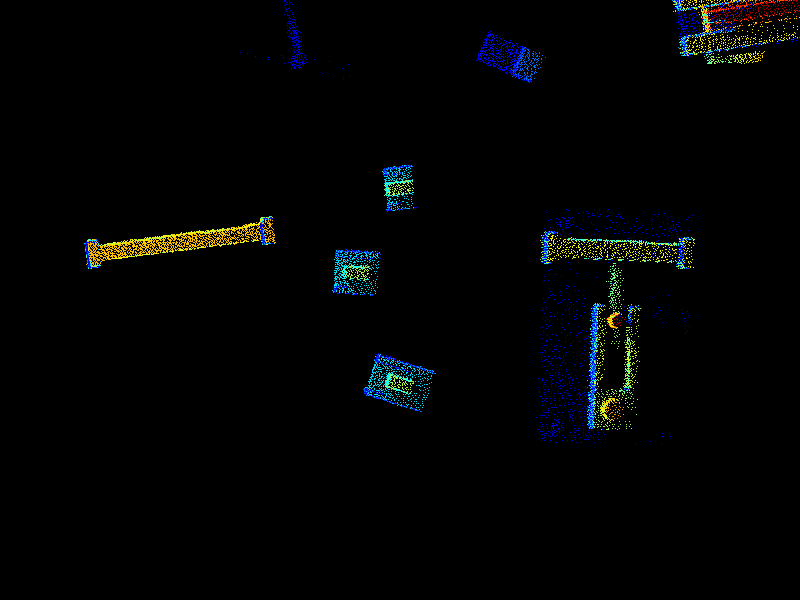

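Run:
```python
from h import *
def fit(X,n,d0):
    # long axis d, center across via min/max percentiles
    Y=X[:,:2]; c=Y.mean(0); u=np.linalg.svd(Y-c,full_matrices=False)[2][0]; u*=np.sign(u@d0)
    w=np.array([u[1],-u[0]]); a=(Y-c)@u; b=(Y-c)@w
    bc=(np.percentile(b,2)+np.percentile(b,98))/2; ac=(a.min()+a.max())/2
    print(n,len(X),'ctr',np.round((c+u*ac+w*bc)*1000,1),'L',np.round(np.ptp(a)*1000,1),'W',np.round((np.percentile(b,98)-np.percentile(b,2))*1000,1),'ang from y (toward +x)',np.round(np.degrees(np.arctan2(u[0],u[1])),2),'z',np.round(np.median(X[:,2]),4))
    return c+u*ac+w*bc,u
for c in ['scene','side']:
    X=cloud(np.load(f'd_{c}.npy'),get_calibration(c))
    L=X[(abs(X[:,2]-.1095)<.003)&(abs(X[:,0]-.61)<.06)&(abs(X[:,1]-.22)<.078)]; fit(L,c+' rail',[0,1])
    L=X[(abs(X[:,2]-.1095)<.005)&(abs(X[:,0]-.61)<.06)&(abs(X[:,1]-.22)<.13)]; fit(L,c+' rail all',[0,1])
    B=X[(abs(X[:,2]-.099)<.003)&(abs(X[:,0]-.602)<.025)&(abs(X[:,1]+.217)<.058)];fit(B,c+' bar',[0,1])
    B=X[(abs(X[:,2]-.098)<.006)&(abs(X[:,0]-.602)<.03)&(abs(X[:,1]+.217)<.12)];fit(B,c+' bar+posts',[0,1])
    B=X[(X[:,2]>.07)&(X[:,2]<.1)&(abs(X[:,0]-.48)<.09)&(abs(X[:,1]+.21)<.06)&(X[:,0]<.55)];fit(B,c+' housing',[1,0])
    H=X[(X[:,2]>.12)&(abs(X[:,0]-.53)<.03)&(abs(X[:,1]+.215)<.03)];
    S=X[(X[:,2]>.108)&(X[:,2]<.125)&(abs(X[:,0]-.44)<.03)&(abs(X[:,1]+.21)<.03)]
    for Q,n in((H,'handle'),(S,'sear')):
        (a,b),r=cv2.minEnclosingCircle(Q[:,:2].astype(np.float32)*1000); print(c,n,len(Q),round(a,1),round(b,1),'r',round(r,1),'zmax',Q[:,2].max())
```

```text
scene rail 782 ctr [607.8 220. ] L 158.3 W 16.1 ang from y (toward +x) -7.51 z 0.1092
scene rail all 1071 ctr [609.2 219. ] L 187.1 W 22.3 ang from y (toward +x) -7.5 z 0.1094
scene bar 320 ctr [ 600.3 -216.5] L 115.5 W 18.1 ang from y (toward +x) 3.08 z 0.0995
scene bar+posts 536 ctr [ 600.6 -219.6] L 150.0 W 26.9 ang from y (toward +x) 2.68 z 0.0992
scene housing 887 ctr [ 485.  -213.5] L 130.4 W 44.3 ang from y (toward +x) 94.38 z 0.0865
scene handle 86 531.2 -217.5 r 8.0 zmax 0.15248427554796418
scene sear 58 440.9 -213.3 r 11.8 zmax 0.11716492087462148
side rail 809 ctr [607.5 220. ] L 157.9 W 15.5 ang from y (toward +x) -7.4 z 0.1094
side rail all 1149 ctr [606.8 220.1] L 190.5 W 22.1 ang from y (toward +x) -7.33 z 0.1096
side bar 155 ctr [ 598.9 -216.5] L 113.2 W 17.2 ang from y (toward +x) 1.79 z 0.0983
side bar+posts 271 ctr [ 598.7 -216.6] L 152.1 W 27.0 ang from y (toward +x) 2.28 z 0.098
side housing 803 ctr [ 485.1 -211.8] L 129.9 W 42.8 ang from y (toward +x) 93.25 z 0.0855
side handle 77 529.3 -214.1 r 7.9 zmax 0.14957335811342073
side sear 48 440.2 -211.2 r 11.3 zmax 0.11536484021471208
```

```bash
cat >> h.py <<'E'
def to(x,y,z,ang):
    """tool-frame delta (cm) and turn (deg) to world x,y,z with tool y at world azimuth ang (deg, mod 180)"""
    s=st(); R=Ro.from_rotvec(s['ee_rot']).as_matrix()
    d=R.T@(np.array([x,y,z])-s['position'])*100
    a=np.degrees(np.arctan2(R[1,1],R[0,1])); t=-((ang-a+90)%180-90)
    print('shift cm',np.round(d,2),'turn',round(t,2),'tilt',np.round(R[:2,2],4))
E
python3 -m crank '[[[-3.2,-3.8,0],0,0],[[-3.2,-3.8,0],0,0],[[-3.2,-3.8,0],0,0],[[-3.2,-3.8,0],0,0],[[-3.2,-3.8,0],0,0]]'
python3 -m crank '[[[-3.2,-3.8,0],0,0],[[-3.2,-3.8,0],0,0],[[-3.2,-3.8,0],0,0],[[-3.2,-3.8,0],0,0],[[-3.2,-3.8,0],0,0]]'
python3 -c "
from h import *
to(.530,-.2152,.227,-2.5)"
```

```text
clock: 1.25
position: [0.2793, 0.3685, 0.2269]
ee_rot: [0.458, 3.108, 0.001]
force: [0.9, -0.1, 0.3]
width: 1.001
clock: 1.75
position: [0.3776, 0.1404, 0.2272]
ee_rot: [0.458, 3.107, 0.002]
force: [1.3, 0.5, 0.0]
width: 1.001
t 1.75 p [0.3776 0.1404 0.2272] rv [4.580e-01 3.107e+00 2.000e-03] F [1.3 0.5 0. ] w 1.001 q [-0.77  0.06  0.3   2.09 -0.02  1.    0.82]
shift cm [-24.85 -29.65  -0.  ] turn 75.73 tilt [0.001 0.001]
```

```bash
python3 -m crank '[[[-3.1,-3.7,0],0,100],[[-3.1,-3.7,0],0,100],[[-3.1,-3.7,0],0,100],[[-3.1,-3.7,0],0,100],[[-3.1,-3.7,0],0,100]]' >/dev/null
python3 -m crank '[[[-3.1,-3.7,0],0,100],[[-3.1,-3.7,0],0,100],[[-3.1,-3.7,0],0,100],[[0,0,0],8.4,100],[[0,0,0],8.4,100]]' >/dev/null
python3 -m crank '[[[0,0,0],8.4,100],[[0,0,0],8.4,100],[[0,0,0],8.4,100],[[0,0,0],8.4,100],[[0,0,0],8.4,100]]' >/dev/null
python3 -m crank '[[[0,0,0],8.4,100],[[0,0,0],8.4,100],[[0,0,0],0,100]]' >/dev/null
python3 -c "
from h import *
to(.530,-.2152,.120,-2.5)
p,d=get_image('wrist'); save('w1',p)"
```

```text
t 3.55 p [ 0.5292 -0.2125  0.2266] rv [-2.269e+00 -2.173e+00  1.000e-03] F [ 0.4 -0.5 -0.1] w 0.608 q [-0.35  0.45  0.92  1.76 -0.39  1.13  0.65]
shift cm [-0.26  0.09 10.66] turn 0.01 tilt [-0.0003 -0.0002]
```

View pics/w1.png

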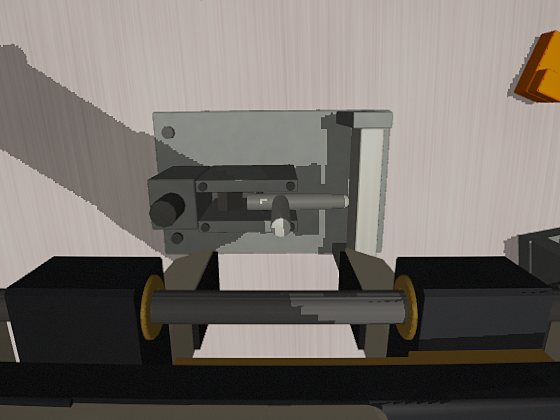

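The wrist view shows the stamp squarely aligned, with the handle (280,225) between the fingers (about 190 and 365) and the sear at 167,208. I'll cross-check the stamp pose from this depth image.

Run:
```python
from h import *
cal=get_calibration('wrist'); p,d=get_image('wrist'); X=cloud(d,cal)
H=X[(X[:,2]>.12)&(X[:,2]<.16)&(abs(X[:,0]-.53)<.03)&(abs(X[:,1]+.215)<.03)]
S=X[(X[:,2]>.106)&(X[:,2]<.125)&(abs(X[:,0]-.44)<.03)&(abs(X[:,1]+.21)<.03)]
for Q,n in((H,'handle'),(S,'sear')):
    (a,b),r=cv2.minEnclosingCircle(Q[:,:2].astype(np.float32)*1000); print(n,len(Q),round(a,1),round(b,1),'r',round(r,1),'zmax',Q[:,2].max())
B=X[(abs(X[:,2]-.099)<.004)&(abs(X[:,0]-.602)<.03)&(X[:,1]<-.15)&(X[:,1]>-.32)]
print(cv2.minAreaRect(B[:,:2].astype(np.float32)*1000),np.median(B[:,2]))
T=X[(X[:,2]>.065)&(X[:,2]<.09)&(X[:,0]>.56)&(X[:,0]<.595)&(abs(X[:,1]+.217)<.03)]
print('tip',len(T),np.round(T.mean(0),4),T[:,2].max())
```

```text
handle 510 530.9 -217.8 r 7.1 zmax 0.1512310537218338
sear 665 441.8 -214.5 r 11.0 zmax 0.11639491763293985
((600.2099609375, -205.66995239257812), (111.9385757446289, 29.72645378112793), 86.75546264648438) 0.09907019876266851
tip 919 [ 0.5816 -0.2173  0.0803] 0.08999741717574455
```

```bash
python3 -m crank '[[[-0.4,0.1,2.5],0,130],[[0,0,4],0,130],[[0,0,3],0,130],[[0,0,1.2],0,130],[[0,0,0],0,200]]' 30
python3 -m crank '[[[0,0,0],0,255],[[0,0,0],0,255],[[0,0,0],0,255],[[0,0,0],0,255]]' 30
python3 -c "
from h import *
to(.530,-.2152,.120,-2.5)"
```

```text
clock: 4.15
position: [0.5291, -0.2166, 0.1187]
ee_rot: [-2.264, -2.175, 0.002]
force: [-0.1, -0.2, 0.1]
width: 0.446
clock: 4.55
position: [0.5303, -0.2171, 0.1207]
ee_rot: [2.266, 2.174, 0.001]
force: [-0.5, 1.2, 5.3]
width: 0.141
t 4.55 p [ 0.5303 -0.2171  0.1207] rv [2.266e+00 2.174e+00 1.000e-03] F [-0.5  1.2  5.3] w 0.141 q [-0.26  0.57  0.82  1.87 -0.52  0.92  0.76]
shift cm [ 0.18 -0.04  0.07] turn 0.14 tilt [ 0.0014 -0.0002]
```

```bash
python3 -m crank '[[[0,-1,0],0,255],[[0,-1,0],0,255],[[0,-1,0],0,255],[[0,-0.8,0],0,255],[[0,-0.8,0],0,255]]'
python3 -m crank '[[[0,0,0],0,255],[[0,0,0],0,255]]'
```

```text
clock: 5.05
position: [0.4856, -0.2155, 0.1207]
ee_rot: [2.263, 2.173, 0.003]
force: [8.1, -1.1, 1.9]
width: 0.144
clock: 5.25
position: [0.4855, -0.2155, 0.1207]
ee_rot: [2.264, 2.173, 0.003]
force: [6.3, -2.2, 2.1]
width: 0.148
```

```bash
python3 -m crank '[[[0,0.2,0],0,255],[[0,0.2,0],0,255],[[0,0,0],0,255]]'
python3 -m crank '[[[0,0,0],0,190],[[0,0,0],0,190],[[0,0,0],0,190]]'
python3 -m crank '[[[0,0,-4],0,190],[[0,0,-5],0,190],[[0,0,0],0,190]]'
python3 -c "
from h import *
p,d=get_image('wrist'); save('w2',p)
X=cloud(d,get_calibration('wrist'))
H=X[(X[:,2]>.125)&(X[:,2]<.16)&(abs(X[:,0]-.5)<.06)&(abs(X[:,1]+.215)<.03)]
print(len(H),cv2.minEnclosingCircle(H[:,:2].astype(np.float32)*1000))
to(.4665,0.0008,.21,-17.5)"
```

```text
clock: 5.55
position: [0.49, -0.2156, 0.1207]
ee_rot: [2.263, 2.173, 0.003]
force: [6.8, -0.5, 2.3]
width: 0.145
clock: 5.85
position: [0.487, -0.2148, 0.1195]
ee_rot: [-2.266, -2.174, 0.001]
force: [-0.2, 0.4, 0.5]
width: 0.248
clock: 6.15
position: [0.4897, -0.2172, 0.2147]
ee_rot: [2.264, 2.169, 0.005]
force: [-0.4, 0.1, -0.0]
width: 0.254
502 ((490.17498779296875, -214.8038787841797), 6.969517230987549)
t 6.2 p [ 0.4889 -0.216   0.2122] rv [2.265 2.172 0.004] F [-0.7 -0.2 -0.9] w 0.254 q [-0.37  0.4   0.95  1.87 -0.37  1.06  0.68]
shift cm [21.56 -3.14  0.19] turn 15.12 tilt [ 0.0044 -0.0007]
```

View pics/w2.png

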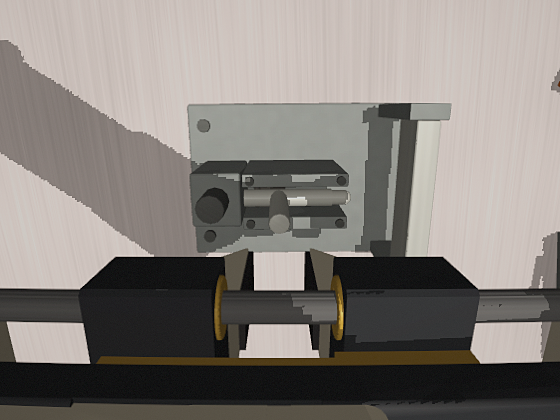

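The striker holds cocked: the handle, now at (280,215) in the picture, has moved from x=0.531 to 0.490. Next is the clamp.

```bash
python3 -m crank '[[[4.4,-0.6,0],0,140],[[4.4,-0.6,0],0,140],[[4.4,-0.6,0],0,140],[[4.4,-0.6,0],0,140],[[4,-0.7,0],0,140]]'>/dev/null
python3 -m crank '[[[0,0,0],7.5,140],[[0,0,0],7.5,140],[[0,0,0],0,140]]'
python3 - <<'E'
from h import *
to(.4665,0.0008,.061,-17.5)
p,d=get_image('wrist'); save('w3',p)
X=cloud(d,get_calibration('wrist'))
C=X[np.hypot(X[:,0]-.4665,X[:,1]-.0008)<.06]
for lo,hi in [(.05,.06),(.082,.1)]:
    Q=C[(C[:,2]>lo)&(C[:,2]<hi)]; print(len(Q),cv2.minAreaRect(Q[:,:2].astype(np.float32)*1000),np.median(Q[:,2]))
E
```

```text
clock: 7.0
position: [0.4648, 0.0026, 0.2087]
ee_rot: [-2.532, -1.858, 0.003]
force: [-0.1, 0.3, -0.3]
width: 0.451
t 7.0 p [0.4648 0.0026 0.2087] rv [-2.532 -1.858  0.003] F [-0.1  0.3 -0.3] w 0.451 q [-0.97  0.29  1.07  2.03 -0.3   1.   -0.05]
shift cm [-0.1   0.24 14.77] turn 0.06 tilt [-0.0022 -0.0005]
2700 ((467.7937927246094, -1.156005859375), (59.537689208984375, 42.15159606933594), 72.88605499267578) 0.055362616089582484
514 ((467.6653137207031, -1.3698844909667969), (26.163923263549805, 10.95617961883545), 72.85694122314453) 0.08931579553624355
```

View pics/w3.png

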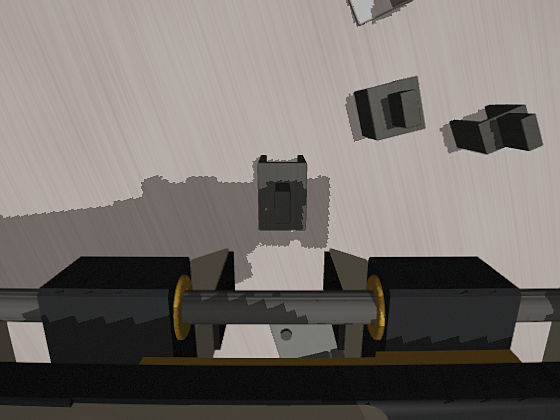

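The clamp sits between the jaws at (283,200) and measures 59.5 mm long, so it is the long one. Descending.

```bash
python3 -m crank '[[[-0.2,0.3,4.5],0,140],[[0,0,4.5],0,140],[[0,0,3.5],0,140],[[0,0,2.1],0,140],[[0,0,0],0,140]]'
python3 -m crank '[[[0,0,0],0,255],[[0,0,0],0,255],[[0,0,0],0,255],[[0,0,0],0,255]]' 40
python3 -c "
from h import *
to(.4672,-0.0005,.061,-17.5)"
```

```text
clock: 7.55
position: [0.4658, -0.0016, 0.0613]
ee_rot: [-2.528, -1.861, 0.008]
force: [-0.7, 0.0, 0.3]
width: 0.45
clock: 7.95
position: [0.4687, -0.0005, 0.0645]
ee_rot: [2.531, 1.861, 0.002]
force: [-1.3, 0.9, 0.5]
width: 0.153
t 7.95 p [ 0.4687 -0.0005  0.0645] rv [2.531e+00 1.861e+00 2.000e-03] F [-1.3  0.9  0.5] w 0.153 q [-0.71  0.52  0.82  2.17 -0.6   0.69  0.22]
shift cm [-0.05 -0.14  0.35] turn 0.17 tilt [0.0014 0.0008]
```

```bash
python3 -m crank '[[[0,0,-2],0,255],[[0,0,-4],0,255],[[0,0,-4.5],0,255],[[0,0,-4.5],0,255],[[0,0,-3],0,255]]'
python3 -m crank '[[[0,0,0],-7.5,255],[[0,0,0],-7.5,255],[[0,0,0],0,255]]'
python3 -c "
from h import *
to(.6,-.219,.24,-2.4)"
```

```text
clock: 8.45
position: [0.4684, -0.0013, 0.2463]
ee_rot: [2.532, 1.86, 0.003]
force: [0.8, 0.2, -4.4]
width: 0.127
clock: 8.75
position: [0.4677, -0.0006, 0.2439]
ee_rot: [-2.263, -2.177, -0.001]
force: [-0.2, 0.4, -4.8]
width: 0.133
t 8.75 p [ 0.4677 -0.0006  0.2439] rv [-2.263e+00 -2.177e+00 -1.000e-03] F [-0.2  0.4 -4.8] w 0.133 q [-0.97  0.22  1.05  1.97 -0.22  1.07  0.14]
shift cm [-21.32  14.06   0.37] turn 0.18 tilt [0.     0.0013]
```

```bash
python3 -m crank '[[[-3.5,2.3,0],0,255],[[-3.5,2.3,0],0,255],[[-3.5,2.3,0],0,255],[[-3.5,2.3,0],0,255],[[-3.5,2.3,0],0,255]]' >/dev/null
python3 -m crank '[[[-3.5,2.3,0],0,255],[[-0.3,0.2,0],0.2,255],[[0,0,0],0,255],[[0,0,0],0,255]]'
python3 - <<'E'
from h import *
to(.6,-.219,.24,-2.4)
for c in ['wrist','side','scene']:
    p,d=get_image(c); save(c+'4',p); 
    X=cloud(d,get_calibration(c))
    C=X[(np.hypot(X[:,0]-.6,X[:,1]+.219)<.05)&(X[:,2]>.215)&(X[:,2]<.24)]
    if len(C)>5: print(c,'bridge',len(C),cv2.minAreaRect(C[:,:2].astype(np.float32)*1000),np.median(C[:,2]))
    T=X[(np.hypot(X[:,0]-.6,X[:,1]+.219)<.05)&(X[:,2]>.17)&(X[:,2]<.235)]
    if len(T)>5: print(c,'all',len(T),cv2.minAreaRect(T[:,:2].astype(np.float32)*1000),T[:,2].min())
E
st=1
```

```text
clock: 9.65
position: [0.5988, -0.2184, 0.2431]
ee_rot: [-2.271, -2.168, 0.001]
force: [0.7, -0.1, -3.2]
width: 0.124
t 9.65 p [ 0.5988 -0.2184  0.2431] rv [-2.271e+00 -2.168e+00  1.000e-03] F [ 0.7 -0.1 -3.2] w 0.124 q [-0.3   0.56  0.92  1.56 -0.47  1.25  0.65]
shift cm [-0.06  0.13  0.31] turn -0.26 tilt [-0.0014  0.0009]
wrist bridge 4388 ((600.4874877929688, -202.4643096923828), (27.344593048095703, 42.176353454589844), 87.346923828125) 0.23129133549456252
wrist all 4696 ((600.4874877929688, -202.4643096923828), (27.344593048095703, 42.176353454589844), 87.346923828125) 0.17572000647044295
side bridge 245 ((597.718505859375, -216.30490112304688), (61.486454010009766, 42.611629486083984), 87.28073120117188) 0.23098289836727415
side all 468 ((597.4689331054688, -216.81671142578125), (63.26535415649414, 42.73957061767578), 87.9543685913086) 0.17434301574885525
scene bridge 456 ((598.5948486328125, -217.16360473632812), (63.262454986572266, 44.30100631713867), 88.63613891601562) 0.2311936816500631
scene all 838 ((598.4891967773438, -217.08645629882812), (62.26389694213867, 45.623897552490234), 87.03734588623047) 0.17616808485003643
```

View pics/side4.png

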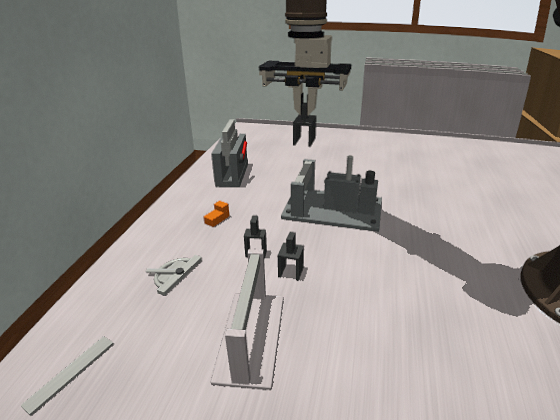

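View pics/wrist4.png

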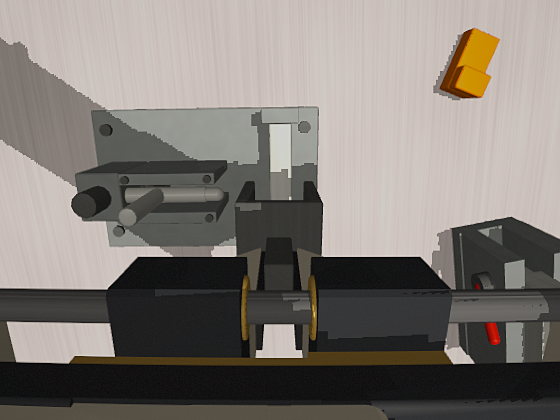

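Both views show the clamp hanging straight over the bar, with the striker still cocked. It needs about 1.5 mm more in +x and 2 mm in -y, then I'll lower it in stages.

```bash
python3 -m crank '[[[-0.2,0.15,3],0,255],[[0,0,3],0,255],[[0,0,1],0,255],[[0,0,0],0,255]]'
python3 - <<'E'
from h import *
to(.6,-.219,.24,-2.4)
p,d=get_image('side'); save('side5',p[100:240,250:420].repeat(4,0).repeat(4,1))
p,d=get_image('scene'); save('scene5',p[100:240,150:320].repeat(4,0).repeat(4,1))
E
```

```text
clock: 10.2
position: [0.6, -0.22, 0.1727]
ee_rot: [-2.268, -2.17, 0.001]
force: [-0.6, -0.8, -2.8]
width: 0.13
t 10.2 p [ 0.6    -0.22    0.1727] rv [-2.268e+00 -2.170e+00  1.000e-03] F [-0.6 -0.8 -2.8] w 0.13 q [-0.27  0.63  0.87  1.65 -0.52  1.12  0.7 ]
shift cm [ 0.11 -0.02 -6.73] turn -0.13 tilt [-0.0024  0.0012]
```

View pics/side5.png

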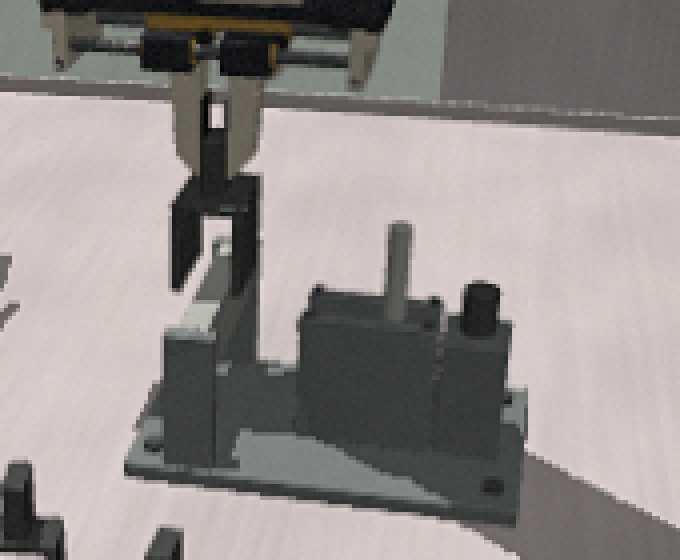

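View pics/scene5.png

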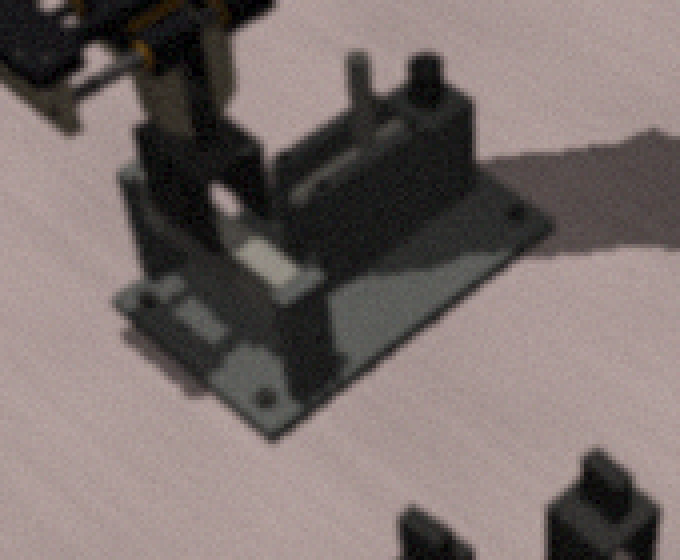

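Both views show the legs at (180,285) and (245,290) straddling the bar. Lowering.

```bash
python3 -m crank '[[[0,0,2.5],0,255],[[0,0,1.5],0,255],[[0,0,0.8],0,255],[[0,0,0],0,255],[[0,0,0],0,255]]'
python3 -m crank '[[[0,0,0.3],0,255],[[0,0,0],0,255]]'
python3 -m crank '[[[0,0,0.2],0,255],[[0,0,0],0,255]]'
```

```text
clock: 10.8
position: [0.601, -0.2218, 0.1264]
ee_rot: [2.271, 2.17, 0.0]
force: [1.0, -1.0, -3.1]
width: 0.125
clock: 11.0
position: [0.6008, -0.2215, 0.123]
ee_rot: [2.271, 2.171, 0.001]
force: [-0.8, 0.3, -3.9]
width: 0.129
clock: 11.2
position: [0.6006, -0.2214, 0.1206]
ee_rot: [-2.271, -2.171, -0.0]
force: [0.0, 0.1, -4.2]
width: 0.128
```

```bash
python3 -m crank '[[[0,0,0.3],0,255],[[0,0,0],0,255]]'
python3 -m crank '[[[0,0,0.2],0,255],[[0,0,0],0,255]]'
python3 -m crank '[[[0,0,0.15],0,255],[[0,0,0],0,255]]'
```

```text
clock: 11.4
position: [0.6005, -0.2213, 0.1173]
ee_rot: [-2.27, -2.171, 0.0]
force: [-0.3, -0.9, -4.5]
width: 0.127
clock: 11.6
position: [0.6006, -0.2216, 0.117]
ee_rot: [-2.271, -2.171, -0.002]
force: [-5.1, 2.2, 9.6]
width: 0.129
clock: 11.8
position: [0.6007, -0.2216, 0.1169]
ee_rot: [2.271, 2.171, 0.003]
force: [-8.0, 6.0, 23.7]
width: 0.129
```

```bash
python3 -m crank '[[[0,0,-0.3],0,255],[[0,0,0],0,200],[[0,0,0],0,170],[[0,0,0],0,170],[[0,0,0],0,170]]'
python3 -m crank '[[[0,0,-2],0,170],[[0,0,-5],0,170],[[0,0,-4],0,170],[[0,0,0],0,255]]'
python3 - <<'E'
from h import *
to(.4405,-.2125,.13,-2.4)
for c in ['wrist','side','scene']:
    p,d=get_image(c); save(c+'6',p if c=='wrist' else (p[100:240,250:420] if c=='side' else p[100:240,150:320]).repeat(4,0).repeat(4,1)); 
    X=cloud(d,get_calibration(c))
    C=X[(np.hypot(X[:,0]-.6,X[:,1]+.219)<.05)&(X[:,2]>.103)&(X[:,2]<.112)]
    print(c,'bridge',len(C),cv2.minAreaRect(C[:,:2].astype(np.float32)*1000),np.median(C[:,2]))
    H=X[(X[:,2]>.125)&(X[:,2]<.16)&(abs(X[:,0]-.5)<.06)&(abs(X[:,1]+.215)<.03)]
    print(len(H),cv2.minEnclosingCircle(H[:,:2].astype(np.float32)*1000))
    S=X[(X[:,2]>.106)&(X[:,2]<.125)&(abs(X[:,0]-.44)<.03)&(abs(X[:,1]+.21)<.03)]
    print(len(S),cv2.minEnclosingCircle(S[:,:2].astype(np.float32)*1000))
E
```

```text
clock: 12.3
position: [0.6007, -0.2216, 0.117]
ee_rot: [2.271, 2.171, -0.0]
force: [0.4, -0.4, 0.0]
width: 0.333
clock: 12.7
position: [0.6028, -0.2237, 0.2329]
ee_rot: [2.266, 2.165, 0.005]
force: [1.2, -0.6, 0.5]
width: 0.288
t 12.7 p [ 0.6028 -0.2237  0.2329] rv [2.266 2.165 0.005] F [ 1.2 -0.6  0.5] w 0.288 q [-0.29  0.58  0.91  1.57 -0.48  1.22  0.66]
shift cm [  0.41 -16.35  10.16] turn -0.21 tilt [ 0.0079 -0.0032]
wrist bridge 542 ((600.449462890625, -221.3673095703125), (58.91575241088867, 41.05604553222656), 86.57551574707031) 0.10329987640618724
555 ((490.50897216796875, -215.27491760253906), 7.105482578277588)
660 ((440.48101806640625, -213.9273681640625), 11.5078706741333)
side bridge 159 ((599.8433227539062, -220.37738037109375), (61.58403778076172, 42.01835632324219), 87.1869888305664) 0.10440578312332818
59 ((490.203125, -212.615966796875), 8.156179428100586)
55 ((440.11517333984375, -211.4984588623047), 11.399120330810547)
scene bridge 280 ((600.9915161132812, -221.71835327148438), (59.733333587646484, 43.06044387817383), 85.748779296875) 0.10551441922851906
73 ((490.8050842285156, -214.64703369140625), 8.45683765411377)
65 ((439.9644470214844, -213.8910369873047), 12.166138648986816)
```

View pics/side6.png

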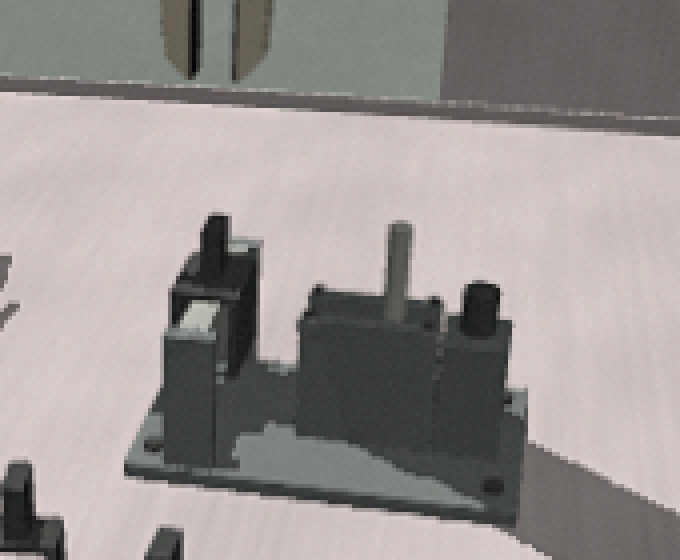

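View pics/wrist6.png

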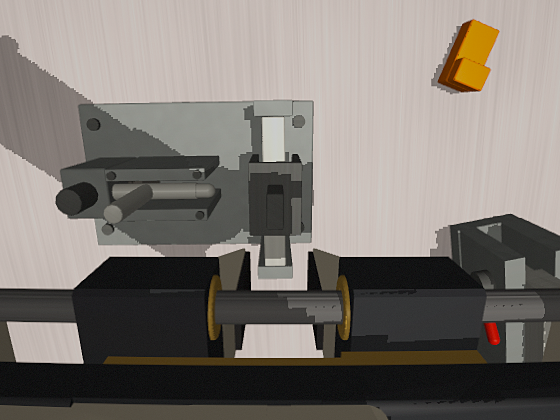

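Run:
```python
from h import *
cal=get_calibration('wrist'); p,d=get_image('wrist'); X=cloud(d,cal)
# stamp frame about approx seat, angle 2.4
a=np.radians(2.4); ux=np.array([np.cos(a),-np.sin(a)]); uy=np.array([np.sin(a),np.cos(a)])
for nm,c in (('wrist',None),('scene','scene'),('side','side')):
    if c: p,d=get_image(c); X=cloud(d,get_calibration(c))
    Y=X[:,:2]-[.6,-.2195]; s=Y@ux; t=Y@uy; z=X[:,2]
    def ext(m,l):
        if m.sum()>5: print(nm,l,m.sum(),'y',np.round(np.percentile(t[m],[1,99])*1000,1),'mid',np.round(np.percentile(t[m],[1,99]).mean()*1000,1),'x',np.round(np.percentile(s[m],[1,99])*1000,1))
    ext((z>.09)&(z<.1015)&(abs(s)<.02)&(abs(t)<.1),'posts')
    ext((z>.103)&(z<.11)&(abs(s)<.04)&(abs(t)<.05),'bridge')
    ext((z>.12)&(z<.145)&(abs(s)<.03)&(abs(t)<.05),'tang')
    ext((z>.003)&(z<.03)&(s>-.21)&(s<.05)&(abs(t)<.1),'base')
    ext((z>.085)&(z<.1)&(s>-.18)&(s<-.13)&(abs(t)<.05),'housing rear')
    ext((z>.07)&(z<.09)&(s>-.075)&(s<-.045)&(abs(t)<.01),'striker')
```

```text
wrist posts 2926 y [-74.1  72.9] mid -0.6 x [-13.9  14.5]
wrist bridge 3252 y [-32.6  26.5] mid -3.0 x [-18.9  22.4]
wrist tang 714 y [-15.7   9.7] mid -3.0 x [-3.9  7.5]
wrist base 18698 y [-75.   72.5] mid -1.3 x [-191.2   38.8]
wrist housing rear 1651 y [-23.5  20.1] mid -1.7 x [-177.4 -131. ]
wrist striker 441 y [-7.4  5.3] mid -1.0 x [-74.5 -50.3]
scene posts 368 y [-73.5  74.3] mid 0.4 x [-17.8  19.3]
scene bridge 277 y [-30.4  27.4] mid -1.5 x [-19.7  22.3]
scene tang 111 y [-15.6  10.6] mid -2.5 x [-5.4  7.2]
scene base 2530 y [-69.5  75.2] mid 2.9 x [-192.2   39.6]
scene housing rear 179 y [-21.8  21.6] mid -0.1 x [-179.1 -130.6]
scene striker 37 y [-4.5  5.7] mid 0.6 x [-73.5 -51.3]
side posts 198 y [-70.2  77.2] mid 3.5 x [-18.2  18.4]
side bridge 154 y [-29.8  29.6] mid -0.1 x [-20.9  20.7]
side tang 69 y [-11.2  13.7] mid 1.3 x [-6.1  6. ]
side base 2171 y [-67.1  77.3] mid 5.1 x [-194.    35.2]
side housing rear 148 y [-19.   23.4] mid 2.2 x [-178.5 -130.5]
```

Seated astride the bar. The centring offset along the bar is about 2 mm, so it is within measurement noise and I'm leaving it. Moving to the sear with the fingers shut.

```bash
python3 -m crank '[[[0,-4,0],0,255],[[0,-4,0],0,255],[[0,-4,0],0,255],[[0,-4,0],0,255],[[0.2,-0.2,0],0,255]]'
python3 -m crank '[[[0,0,0],0,255],[[0,0,0],0,255]]'
python3 -c "
from h import *
to(.4405,-.2132,.120,-2.4)"
```

```text
clock: 13.5
position: [0.4334, -0.2122, 0.2261]
ee_rot: [-2.272, -2.163, 0.0]
force: [0.4, -0.0, -0.0]
width: 0.002
clock: 13.7
position: [0.44, -0.2119, 0.2271]
ee_rot: [2.269, 2.172, -0.0]
force: [0.6, -0.3, 1.3]
width: 0.0
t 13.7 p [ 0.44   -0.2119  0.2271] rv [ 2.269  2.172 -0.   ] F [ 0.6 -0.3  1.3] w 0.0 q [-0.47  0.3   1.04  1.95 -0.3   1.05  0.66]
shift cm [-0.13  0.06 10.71] turn -0.11 tilt [ 0.0003 -0.0004]
```

```bash
python3 -m crank '[[[-0.1,0.05,3.5],0,255],[[0,0,4],0,255],[[0,0,2.6],0,255],[[0,0,0.4],0,255],[[0,0,0],0,255]]'
python3 -m crank '[[[0,0,0.3],0,255],[[0,0,0.3],0,255],[[0,0,0],0,255]]'
```

```text
clock: 14.2
position: [0.4396, -0.2137, 0.1219]
ee_rot: [-2.271, -2.17, 0.003]
force: [-0.1, 0.1, -0.1]
width: 0.003
clock: 14.5
position: [0.4399, -0.2132, 0.1167]
ee_rot: [2.27, 2.171, 0.001]
force: [-0.3, -1.3, 0.4]
width: 0.005
```

```bash
python3 -m crank '[[[0,0,0.3],0,255],[[0,0,0.2],0,255],[[0,0,0.2],0,255],[[0,0,0],0,255]]'
python3 -m crank '[[[0,0,0.15],0,255],[[0,0,0.1],0,255],[[0,0,0],0,255]]'
```

```text
clock: 14.9
position: [0.4396, -0.2133, 0.1093]
ee_rot: [2.27, 2.171, 0.001]
force: [1.4, 0.5, 3.4]
width: 0.005
clock: 15.2
position: [0.4396, -0.2132, 0.1067]
ee_rot: [2.271, 2.171, 0.0]
force: [0.8, -0.5, 4.3]
width: 0.003
```

```bash
python3 -m crank '[[[0,0,0.15],0,255],[[0,0,0],0,255],[[0,0,0],0,255]]'
python3 - <<'E'
from h import *
p,d=get_image('side'); save('side7',p[100:240,250:420].repeat(4,0).repeat(4,1))
X=cloud(d,get_calibration('side'))
H=X[(X[:,2]>.125)&(X[:,2]<.155)&(abs(X[:,0]-.5)<.06)&(abs(X[:,1]+.215)<.03)&(X[:,0]>.475)]
print(len(H),cv2.minEnclosingCircle(H[:,:2].astype(np.float32)*1000))
E
```

```text
clock: 15.5
position: [0.4396, -0.2132, 0.1053]
ee_rot: [2.271, 2.171, 0.0]
force: [0.9, 0.4, 5.2]
width: 0.007
64 ((525.0064086914062, -213.79660034179688), 6.932039737701416)
```

View pics/side7.png

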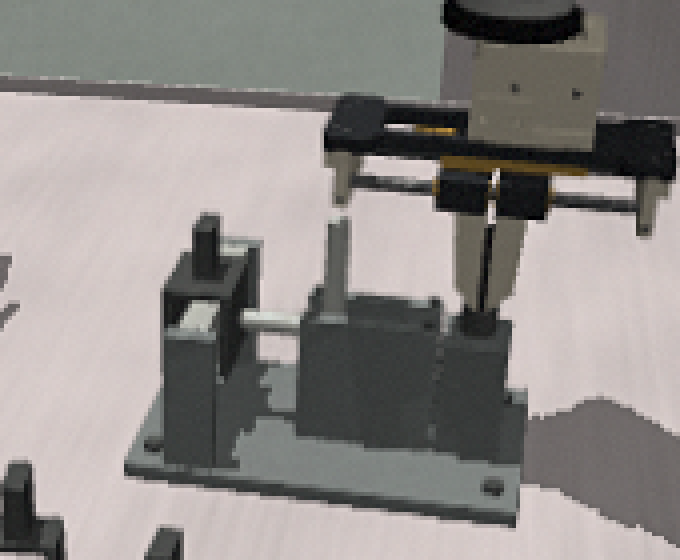

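The striker has fired and its tip rests on the clamp's near leg (245,320); the handle is at x=0.525, about 5 mm of travel. The clamp has shifted roughly 5 mm in +x. I'll retract and re-measure it.

```bash
python3 -m crank '[[[0,0,-2],0,255],[[0,0,-4],0,255],[[0,0,-5],0,255],[[0,3,0],0,150],[[0,4.5,0],0,150]]'>/dev/null
python3 -m crank '[[[0,4.5,0],0,150],[[0,4.5,0],0,150],[[0,0,0],0,150],[[0,0,0],0,150]]'
python3 - <<'E'
from h import *
for c in ['wrist','side','scene']:
    p,d=get_image(c); save(c+'8',p); 
    X=cloud(d,get_calibration(c))
    C=X[(np.hypot(X[:,0]-.605,X[:,1]+.219)<.05)&(X[:,2]>.103)&(X[:,2]<.112)]
    print(c,'bridge',len(C),cv2.minAreaRect(C[:,:2].astype(np.float32)*1000),np.median(C[:,2]))
    C=X[(np.hypot(X[:,0]-.605,X[:,1]+.219)<.05)&(X[:,2]>.118)&(X[:,2]<.15)]
    print(c,'tang',len(C),cv2.minAreaRect(C[:,:2].astype(np.float32)*1000),C[:,2].max())
to(.606,-.2215,.117,-3)
E
```

```text
clock: 16.45
position: [0.604, -0.2207, 0.2138]
ee_rot: [-2.269, -2.17, 0.004]
force: [-0.9, -0.7, -0.6]
width: 0.405
wrist bridge 3500 ((605.9825439453125, -223.26904296875), (60.20792007446289, 41.99287414550781), 87.84394836425781) 0.10572680713230981
wrist tang 831 ((605.9992065429688, -223.18862915039062), (26.740812301635742, 11.961310386657715), 87.7922134399414) 0.14213691130983633
side bridge 157 ((605.1557006835938, -218.4979248046875), (63.93328857421875, 41.34370803833008), 86.97145080566406) 0.10441207964813604
side tang 72 ((604.7473754882812, -216.81246948242188), (25.634153366088867, 11.374429702758789), 84.48153686523438) 0.14063974074989966
scene bridge 281 ((606.3880004882812, -221.8741455078125), (62.649566650390625, 42.218990325927734), 86.3536605834961) 0.10565856100113277
scene tang 116 ((605.9512329101562, -221.33973693847656), (25.918155670166016, 12.886270523071289), 85.81715393066406) 0.14217579117447876
t 16.6 p [ 0.6029 -0.2211  0.2151] rv [-2.272 -2.169  0.   ] F [-0.9 -0.2 -1. ] w 0.411 q [-0.29  0.6   0.91  1.59 -0.5   1.2   0.68]
shift cm [-0.03  0.32  9.81] turn 0.33 tilt [-0.0008  0.0004]
```

View pics/wrist8.png

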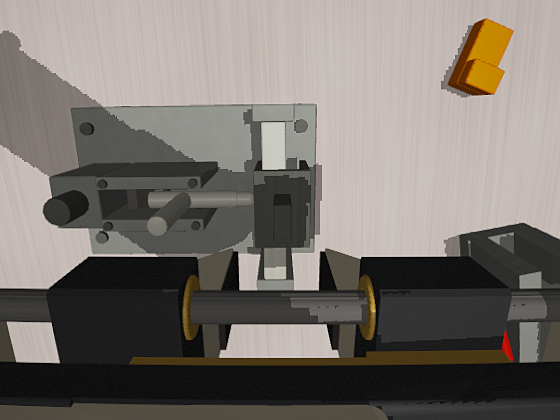

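```bash
python3 -m crank '[[[0,0.3,4],0,150],[[0,0,3.5],0,150],[[0,0,2.3],0,150],[[0,0,0],0,150],[[0,0,0],0,200]]'
python3 -m crank '[[[0,0,0],0,255],[[0,0,0],0,255],[[0,0,0],0,255],[[0,0,0],0,255]]' 40
python3 -m crank '[[[0,0,-1],0,255],[[0,0,-3],0,255],[[0,0,-4.5],0,255],[[0,0,-4.5],0,255],[[0,0,0],0,255]]'
python3 -c "
from h import *
to(.6077,.2198,.25,7.4)"
```

```text
clock: 17.1
position: [0.6068, -0.2211, 0.1182]
ee_rot: [2.272, 2.17, 0.0]
force: [0.7, -1.0, 0.4]
width: 0.366
clock: 17.5
position: [0.6066, -0.2211, 0.1185]
ee_rot: [-2.271, -2.17, -0.0]
force: [-4.2, 1.6, 9.5]
width: 0.129
clock: 18.0
position: [0.6095, -0.2232, 0.2542]
ee_rot: [2.265, 2.164, 0.007]
force: [0.4, -1.0, -4.6]
width: 0.128
t 18.0 p [ 0.6095 -0.2232  0.2542] rv [2.265 2.164 0.007] F [ 0.4 -1.  -4.6] w 0.128 q [-0.3   0.57  0.93  1.53 -0.48  1.27  0.65]
shift cm [44.24 -2.2   0.26] turn -10.01 tilt [ 0.0094 -0.0036]
```

```bash
python3 -m crank '[[[4.4,-0.2,0],0,255],[[4.4,-0.2,0],0,255],[[4.4,-0.2,0],0,255],[[4.4,-0.2,0],0,255],[[4.4,-0.2,0],0,255]]'>/dev/null
python3 -m crank '[[[4.4,-0.2,0],0,255],[[4.4,-0.2,0],0,255],[[4.4,-0.2,0],0,255],[[4.4,-0.2,0],0,255],[[4.4,-0.2,0],0,255]]'>/dev/null
python3 -m crank '[[[0,0,0],-5,255],[[0,0,0],-5,255],[[0,0,0],0,255],[[0,0,0],0,255]]'
python3 - <<'E'
from h import *
to(.6077,.2198,.25,7.4)
for c in ['wrist','side','scene']:
    p,d=get_image(c); save(c+'9',p); 
    X=cloud(d,get_calibration(c))
    C=X[(np.hypot(X[:,0]-.608,X[:,1]-.22)<.05)&(X[:,2]>.222)&(X[:,2]<.242)]
    if len(C)>5: print(c,'bridge',len(C),cv2.minAreaRect(C[:,:2].astype(np.float32)*1000),np.median(C[:,2]))
    T=X[(np.hypot(X[:,0]-.608,X[:,1]-.22)<.05)&(X[:,2]>.15)&(X[:,2]<.24)]
    if len(T)>5: print(c,'all',len(T),cv2.minAreaRect(T[:,:2].astype(np.float32)*1000),T[:,2].min())
E
```

```text
clock: 19.4
position: [0.6068, 0.2194, 0.247]
ee_rot: [-2.076, -2.357, 0.0]
force: [-0.1, -0.3, -3.8]
width: 0.129
t 19.4 p [0.6068 0.2194 0.247 ] rv [-2.076 -2.357  0.   ] F [-0.1 -0.3 -3.8] w 0.129 q [-0.99  0.57  0.92  1.54 -0.47  1.26  0.12]
shift cm [ 0.03  0.1  -0.3 ] turn -0.16 tilt [-0.0005  0.0002]
wrist bridge 4204 ((605.60498046875, 233.9768524169922), (42.19060516357422, 27.11902618408203), 6.960461616516113) 0.2334868989128953
wrist all 4618 ((605.60498046875, 233.9768524169922), (42.19060516357422, 27.11902618408203), 6.960461616516113) 0.17841923933171513
side bridge 746 ((605.9418334960938, 219.545654296875), (42.18024826049805, 61.024417877197266), 7.662265300750732) 0.23309384446763215
side all 1360 ((606.0506591796875, 219.56964111328125), (42.54585266113281, 61.303131103515625), 7.21049165725708) 0.1780558542725479
scene all 433 ((618.9640502929688, 228.4595489501953), (33.70567321777344, 71.40283966064453), 39.405357360839844) 0.17768972144279174
```

View pics/scene9.png

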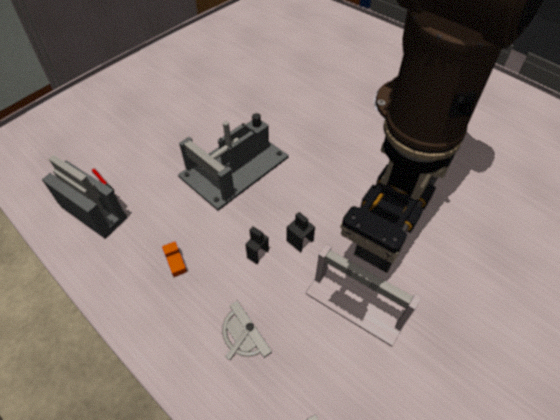

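View pics/wrist9.png

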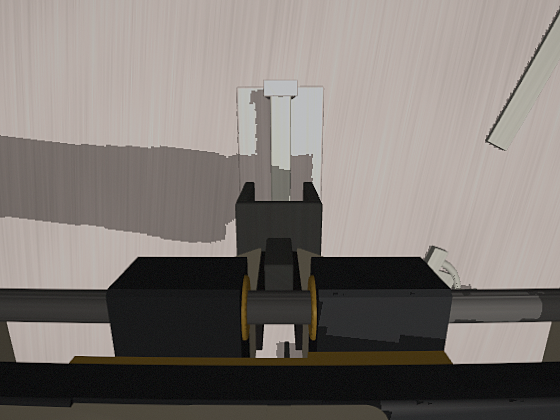

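The clamp hangs over the rail, aligned with it in the wrist view (legs 245/315, rail 280), and the striker is forward again. Lowering with a 1.5 mm x correction.

```bash
python3 -m crank '[[[0,0.15,3],0,255],[[0,0,2.5],0,255],[[0,0,0.5],0,255],[[0,0,0],0,255],[[0,0,0],0,255]]'
python3 - <<'E'
from h import *
p,d=get_image('side'); save('side10',p[200:400,180:340].repeat(3,0).repeat(3,1))
E
```

```text
clock: 20.05
position: [0.6093, 0.2197, 0.1885]
ee_rot: [2.073, 2.359, 0.002]
force: [0.3, -0.1, -3.5]
width: 0.13
```

View pics/side10.png

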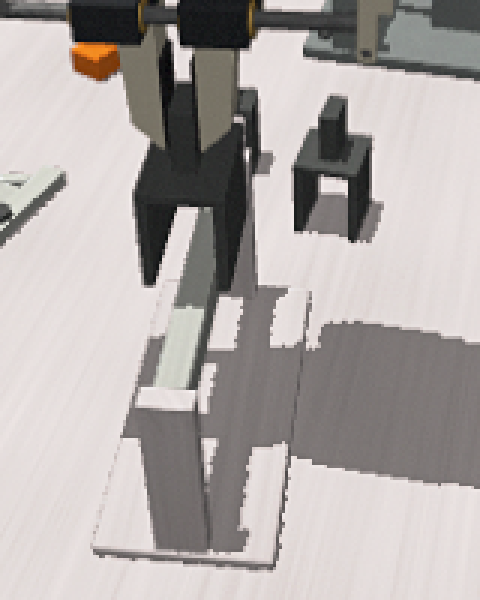

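The legs at (150,280) and (225,290) straddle the rail evenly, so I'm lowering on.

```bash
python3 -m crank '[[[0,0,2.5],0,255],[[0,0,1.8],0,255],[[0,0,0.9],0,255],[[0,0,0],0,255],[[0,0,0],0,255]]'
python3 -m crank '[[[0,0,0.3],0,255],[[0,0,0],0,255]]'
python3 -m crank '[[[0,0,0.15],0,255],[[0,0,0],0,255]]'
```

```text
clock: 20.6
position: [0.6093, 0.2198, 0.1364]
ee_rot: [2.073, 2.36, 0.002]
force: [-0.4, 0.1, -3.5]
width: 0.128
clock: 20.8
position: [0.6088, 0.2199, 0.1327]
ee_rot: [2.073, 2.36, 0.001]
force: [-1.0, -0.2, -3.6]
width: 0.125
clock: 21.0
position: [0.6085, 0.2199, 0.1308]
ee_rot: [-2.073, -2.361, -0.0]
force: [0.1, -0.5, -4.6]
width: 0.127
```

```bash
python3 -m crank '[[[0,0,0.15],0,255],[[0,0,0],0,255]]'
python3 -m crank '[[[0,0,0.1],0,255],[[0,0,0],0,255]]'
```

```text
clock: 21.2
position: [0.6084, 0.2199, 0.129]
ee_rot: [-2.073, -2.36, 0.0]
force: [-0.2, -0.2, -4.0]
width: 0.129
clock: 21.4
position: [0.6086, 0.2198, 0.1287]
ee_rot: [-2.073, -2.36, -0.001]
force: [-1.5, -0.4, 2.1]
width: 0.127
```

Contact. Releasing and retreating.

```bash
python3 -m crank '[[[0,0,0],0,210],[[0,0,0],0,170],[[0,0,0],0,170],[[0,0,0],0,170]]'
python3 -m crank '[[[0,0,-2],0,170],[[0,0,-4.5],0,170],[[0,0,-4.5],0,170],[[0,-4,-3],0,170],[[0,-4.5,0],0,170]]'
python3 -m crank '[[[0,-4.5,0],0,170],[[0,-4.5,0],0,170],[[0,0,0],0,170]]'
python3 - <<'E'
from h import *
st()
for c in ['side','scene']:
    p,d=get_image(c); save(c+'11',p); 
    X=cloud(d,get_calibration(c))
    C=X[(np.hypot(X[:,0]-.608,X[:,1]-.22)<.05)&(X[:,2]>.1125)&(X[:,2]<.122)]
    print(c,'bridge',len(C),cv2.minAreaRect(C[:,:2].astype(np.float32)*1000),np.median(C[:,2]))
    H=X[(X[:,2]>.125)&(X[:,2]<.16)&(abs(X[:,0]-.51)<.06)&(abs(X[:,1]+.215)<.03)]
    print('handle',len(H),cv2.minEnclosingCircle(H[:,:2].astype(np.float32)*1000))
    for n in ['clamp_mid','clamp_short','gauge','protractor']: print(n,[np.round(o['location'],3) for o in look_for(n,c)[:2]])
    d0=np.load(f'd_{c}.npy'); ch=(abs(d-d0)>.012)&(d>0)&(d0>0); ch=cv2.morphologyEx(ch.astype(np.uint8),cv2.MORPH_OPEN,np.ones((3,3)))
    n,l,s,ce=cv2.connectedComponentsWithStats(ch); print('changed',[(list(s[i]),) for i in range(1,n) if s[i][4]>15])
E
```

```text
clock: 21.8
position: [0.6086, 0.2199, 0.1283]
ee_rot: [2.073, 2.36, 0.0]
force: [-0.7, 0.0, -0.3]
width: 0.327
clock: 22.3
position: [0.5268, 0.2081, 0.272]
ee_rot: [2.072, 2.356, 0.009]
force: [-0.8, 0.9, -0.3]
width: 0.334
clock: 22.6
position: [0.4288, 0.198, 0.2672]
ee_rot: [-2.062, -2.361, 0.003]
force: [0.4, 0.7, 0.8]
width: 0.333
t 22.6 p [0.4288 0.198  0.2672] rv [-2.062 -2.361  0.003] F [0.4 0.7 0.8] w 0.333 q [-1.43  0.21  1.08  1.92 -0.21  1.13 -0.13]
side bridge 658 ((607.9827270507812, 220.2649383544922), (42.302310943603516, 61.34523391723633), 7.441054344177246) 0.11540278181877504
handle 65 ((528.9076538085938, -214.44496154785156), 7.617459774017334)
clamp_mid [array([0.575, 0.055, 0.055])]
clamp_short [array([0.662, 0.012, 0.056])]
gauge [array([ 0.786, -0.11 ,  0.018])]
protractor [array([0.804, 0.11 , 0.015])]
changed [([np.int32(307), np.int32(0), np.int32(182), np.int32(206), np.int32(17556)],), ([np.int32(219), np.int32(76), np.int32(4), np.int32(4), np.int32(16)],), ([np.int32(334), np.int32(226), np.int32(31), np.int32(48), np.int32(831)],), ([np.int32(228),
[... 164 characters left out ...]
409301757812, 218.69308471679688), (43.40827560424805, 60.2685432434082), 8.00072193145752) 0.11543792044005724
handle 75 ((531.01171875, -217.27967834472656), 7.9975433349609375)
clamp_mid [array([0.58 , 0.053, 0.053]), array([ 0.443, -0.208,  0.104])]
clamp_short [array([0.672, 0.006, 0.056])]
gauge [array([ 0.796, -0.11 ,  0.02 ])]
protractor [array([0.808, 0.108, 0.006])]
changed [([np.int32(402), np.int32(0), np.int32(131), np.int32(165), np.int32(9810)],), ([np.int32(303), np.int32(171), np.int32(31), np.int32(39), np.int32(738)],), ([np.int32(356), np.int32(258), np.int32(33), np.int32(22), np.int32(378)],), ([np.int32(345), np.int32(272), np.int32(35), np.int32(33), np.int32(624)],)]
```

View pics/side11.png

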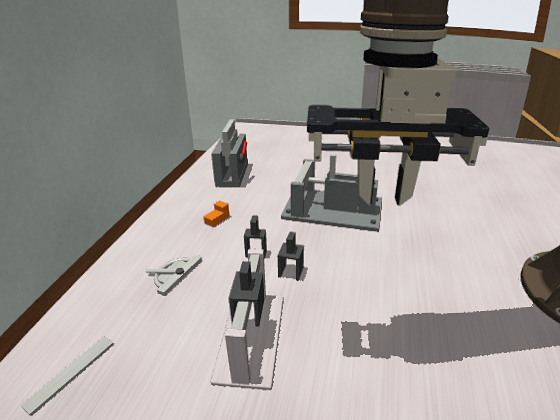

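View pics/scene11.png

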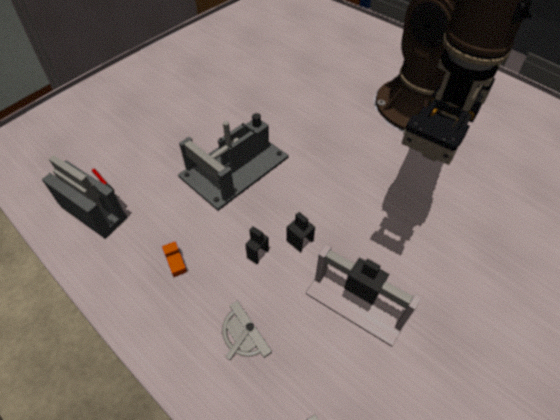

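The clamp hangs level mid-rail (side 247,285; scene 368,280). The striker is forward and the bystanders haven't moved. Signing off.

```bash
python3 -m crank '[[[0,0,0],0,170],[[0,0,0],0,170]]'; python3 -c "
from h import *
print(workorder.sign_off())"
```

```text
clock: 23.3
position: [0.4351, 0.1971, 0.2681]
ee_rot: [2.074, 2.36, -0.0]
force: [-0.5, 0.5, -0.6]
width: 0.334
the job is handed in; nothing more can be done
None
```

The long clamp is marked and hanging on the storage rail. I handed the job in at about 23 s of the 72 s allowed, and the sign-off reports no verdict.

- **Cocking:** I drew the striker back about 45 mm and let go. It stayed back on its own, with the handle about 40 mm behind its start.
- **Marking:** I hung the 60 mm clamp astride the anvil bar, released it and pressed the sear. The striker fired and its tip came to rest on the clamp's near leg, with about 5 mm of travel left.
- **Storing:** I took the clamp off and hung it on the rail between the posts, within about 1–2 mm of the rail's centre. The bridge top is at 0.115 m, as expected for a seated clamp, and the gripper is clear of it.

**Last checks:**
- The striker is forward, with its handle back at its starting position.
- The depth images changed only at the clamp's old place, the rail and the arm, plus one 4-pixel speck in the side view at the window/wall edge. The two other clamps, the gauge block and the protractor show no movement.

**Disagreements:** On the anvil the clamp sat about 2–3 mm off centre along the bar, and the cameras differed by about 2 mm in absolute position. I judged that close enough and left it. The mark itself was not inspected; I inferred it from the striker resting on the leg.

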